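Re-tension the cam clamp on the culture jar

ROBOT

A 6-joint arm with a two-finger parallel gripper is mounted at the origin on a cart in front of the work surface, level with it; the furniture and walls round the work are solid. World frame = base frame: x ahead of the robot, y to its left, z up, the work surface at z = 0. Lengths are in m, angles in rad, forces in N, time in s.
With the tool pointing down it reaches from about 0.325 to 0.775 m from the base axis. Payload 5.5 kg.
Tool frame: the origin (TCP) lies midway between the tips of the shut fingers; the grasp point (between the pads) lies 19 mm behind it; z points along the fingers, y is the direction in which the jaws open and shut (so a half turn about z gives the same grasp; the last joint's range is limited). The gripper opens to 88 mm and grips with 3 to 60 N. Pads are 20 mm wide; open, the fingers measure 115 mm over their backs; the gripper's body (75 mm by 178 mm) begins 61 mm behind the grasp point.
Start: joints at [-1.32, 0.091, 1.231, -0, 1.82, -0.057], TCP at [0.182, -0.572, 0.223] pointing down, gripper open.
Joint ranges: [-2.87, 2.87], [-0.86, 2.18], [0.17, 2.46], [-1.51, 4.65], [0.06, 2.69], [-2.65, 2.65]. Speed limits (rad/s): [2.57, 2.57, 3.01, 3.14, 3.14, 3.14].

INTERFACE

Orientations are given as a unit quaternion [x, y, z, w].
In Python, from rig import manip gives the robot as it stands.
- The arm moves only by the tool arm_command, never from a script. Its argument "rows" is a list of rows, each an object of numbers: "dx", "dy", "dz": the shift along the tool's x, y, z scaled (see below); "ax", "ay", "az": the turn, a rotation vector about the tool's x, y, z scaled (see below). In form: [{"dx": .., "dy": .., "dz": .., "ax": .., "ay": .., "az": ..}, ...]. A call has 1 to 20 rows; each row shifts and turns the pose as measured when the row begins, along the tool's axes as they then stand; what a row does not reach is not made up. The controller multiplies each number of a shift by 0.02 m and each number of a turn by 90 degrees. A row lasts 1/12 s, in which the tool goes at most 41.7 mm and 7.16 degrees, less where a joint would pass 70% of its speed; a pose out of reach is approached as far as the arm can. A call with a number of a shift or a turn outside -1 to 1 is refused whole. A call with a gripper value outside its range is refused whole. "claw" is the opening, from 0 (shut) to 1 (fully open), set as the call begins (left out, the last holds). The fingers move at their own pace and stop on an object; "force" is the grip in N (left out, the last holds). Time passes only in rows, so rows that do not move let the fingers close. It gives the time, the measured TCP pose, the force and the opening at its end, in the units of the state.
- manip.sense(): the state, without advancing time (a new reading comes with each control period).
- manip.snapshot(name): name is "scene" or "top" or "wrist"; returns a dict with "img" (480x640x3 uint8, blue, green, red), "intrinsics" (3x3 intrinsics, pixels), "R" (3x3) and "t" (3): a world point X has camera coordinates R X + t. Camera axes: x right, y down, z forward; pixel columns grow to the right and rows downward; lengths in m; the calibration is good to about 2 mm. A picture is of the moment at which its call begins. There is no depth.
- manip.finish_job(): hands the job in, once; it reports no verdict.
The state is a dict: "time_s": time; "joint_positions": joint angles; "qvel": joint speeds; "effort": joint torques, N m; "position": TCP position; "tcp_rot": TCP orientation; "contact_force": force on the tool from outside, world axes, zero at the start; "moment": the same for the moment, N m; "opening": finger opening in m.
Only numpy, scipy, OpenCV 4.12 (cv2) and the standard library are available. Lean on these libraries where they do the work, as an engineer would, in place of code of your own. Each camera call takes 0.05 s, during which the arm holds its last target. There are 200 camera calls.

TASK

The cam clamp over the clear culture jar is closed but slack: its pad does not press on the lid. Flip the cam lever right over to its open side, then turn the wing nut on top of the crossbar clockwise (seen from above) by about a quarter turn until its wings lie in line with the crossbar, which brings the pad just onto the lid, and flip the lever fully back down to clamp the lid. Do the steps in this order, and leave the lid on the jar and the things around it where they are.

Things in the scene. Friction and masses are not known exactly. Their poses are not given: they have to be found in the camera images.
- press: The jar stand, fixed to the worktop: aluminium base plate 140 (x) x 196 (y) x 12 mm with a clear jar (110 mm across, rim 98 mm up) and two upright posts 80 mm to either side of the jar's axis (at its y = +80 and -80 mm). Origin: centre of the underside, on the worktop; z up. An aluminium crossbar (32 x 196 x 16 mm, along the stand's y axis, underside 143 mm and top 159 mm up when the lever is closed) spans the posts and rides up 3 mm when the lever is opened.
- lever (a joint): Cam lever, rad: 0 = closed (level, pointing along the stand's -x), 1.57 = straight up, 2.6 = fully open stop (swung over the top, pointing to the stand's +x and 31 degrees above level). The crossbar rises by 3 mm between 0 and 2.6. It stays where it is left; moving it takes about 0.15 N m (2 N at the grip), a little more when the clamp is tight. Pressing down on the paddle also drives it home to its hard stop at 0.
- lever_pivot (a point): Pivot of the cam lever, on top of the post at the stand's y = -80 mm, 174.5 mm above the worktop; fixed to the stand. The lever swings in the upright plane through this point that holds the stand's x axis; its hinge axis is the stand's y axis.
- lever_grip (a point): Point to hold on the lever: middle of its black paddle, 80 mm from the pivot; it turns with the lever. The lever is 109 mm long from pivot to tip; the paddle is 18 mm wide along the hinge axis, 50 mm long and 11 mm thick; nothing else is within 25 mm of its sides.
- nut (a joint): Wing nut, rad, positive clockwise seen from above: 0 = wings square to the crossbar (along the stand's x), 1.57 = wings in line with the crossbar. Starts at -0.3 to 0.2; stops at -0.6 and 2.4. Every rad clockwise lowers nut, screw and pad by 2.5 mm; with the lever open the pad just touches the lid at 1.57. It stays where it is left; turning takes about 0.1 N m.
- nut_grip (a point): Middle of the wing nut's wings, on its axis (the jar's axis), about 201 mm above the worktop (3 mm higher with the lever open). Its x axis runs along the wings. The wings are a black bar 70 mm long, 14 mm thick and 26 mm high (their top is 10 mm above this point, the underside 16 mm below it); hub and crossbar are below.
- pad (a joint): Spring travel of the clamp's pad, m: 0 = not pressed; grows as it is pressed against the lid (4 N per mm). About 0.003 in a properly tensioned clamp.
- lid: White round lid, 120 mm across, loose on the jar's rim (it weighs about 150 g). Origin: centre of the underside of its flange, 98 mm above the worktop when seated on the jar; z up.
- slide_box: Pale slide box, bystander, 69 x 100 x 33 mm; origin at the centre of its underside.
- objective_case: White round case with black cap, bystander, 37 mm across, 58 mm high; origin at the centre of its underside.
- tin: Small flat tin, bystander, 42 x 60 x 19 mm; origin at the centre of its underside.
- dish: Culture dish, bystander, 55 mm across, 6 mm high; origin at the centre of its underside.

How it is judged:
On the way, in this order (a step that is already met when the one before it is completed fails the run):
1. the cam lever is flipped open (beyond 2.1 rad) (value of joint lever above 2.1 rad), for 0.2 s.
2. with the lever still open (beyond 2.0 rad), the wing nut is turned to within 0.4 rad of in line with the crossbar (1.17 to 1.97 rad) (value of joint lever above 2 rad and value of joint nut between 1.17 and 1.97 rad), for 0.2 s.
At the end, for the whole second after the job is handed in: The lever is closed (below 0.15 rad), the wing nut stands within 0.4 rad of in line with the crossbar (1.17 to 1.97 rad), the pad's spring is pressed by 1.8 to 4.2 mm against the lid, and the lid is at rest, seated on the jar (centred within 6 mm, its flange no more than 3 mm above the rim) (value of joint lever below 0.15 rad and value of joint nut between 1.17 and 1.97 rad and value of joint pad between 0.0018 and 0.0042 m and horizontal distance between lid and press below 0.006 m and z of lid in the frame of press below 0.101 m and linear speed of lid below 0.01 m/s); the robot touches nothing.
It fails at once if a bystander (slide box, case, tin, dish) is moved by more than 30 mm (distance of any of slide_box, objective_case, tin, dish from where it was at the start of the episode above 0.03 m).
It fails at once if the lid is pushed aside or lifted by more than 15 mm (distance of lid from where it was at the start of the episode above 0.015 m).
It also fails if it takes over 67 s, if anything falls off the work surface, if the arm or the gripper's body presses on something with over 40 N, if the wrist force passes 120 N, or if a joint passes its speed limit or range.

## Working session

There is one attempt and no reset: what is moved stays moved. The work goes in short steps, Python scripts to look and compute and a tool call to move; the robot and the scene stay as the last step left them, time stands still between calls to the robot, and variables do not carry over. Pictures are saved under pics/ and viewed, about 8 in all and at most 12, crops included, and the job is handed in when it is done.

Besides the shell and the picture viewer there is one more tool, called after ">>>" in YAML: its name, and indented under it one key for each argument. arm_command: Moves the arm, as the interface text tells. Its arguments: {"type":"object","properties":{"rows":{"type":"array"},"claw":{"type":"number"},"force":{"type":"number"}},"required":["rows"]}

```bash
mkdir -p pics; ls; python3 - <<'E'
from rig import manip
import cv2,numpy as np
for n in("scene","top"):
    s=manip.snapshot(n); cv2.imwrite(f"pics/{n}0.png",s["img"]); np.savez(f"{n}.npz",K=s["intrinsics"],R=s["R"],t=s["t"])
    print(n,s["intrinsics"].round(1).tolist(),s["R"].round(3).tolist(),s["t"].round(3).tolist())
print(manip.sense())
E
```

```text
pics
scene [[455.7, 0.0, 327.3], [0.0, 455.7, 239.4], [0.0, 0.0, 1.0]] [[-0.577, -0.817, -0.021], [-0.368, 0.283, -0.886], [0.73, -0.503, -0.463]] [0.344, 0.352, 0.841]
top [[610.8, 0.0, 327.8], [0.0, 610.8, 234.2], [0.0, 0.0, 1.0]] [[-0.022, -1.0, -0.017], [-0.983, 0.025, -0.182], [0.182, 0.013, -0.983]] [-0.002, 0.624, 1.516]
{'time_s': 0.1, 'joint_positions': array([-1.31968792e+00,  9.18022019e-02,  1.23175188e+00,  1.12936277e-05,
        1.81980960e+00, -5.66979798e-02]), 'qvel': array([ 0.00018296,  0.0004566 , -0.00138886,  0.00114267, -0.00247629,
       -0.00063168]), 'effort': array([ 2.27540644e-03, -4.47856879e+01, -4.07571244e+01,  7.00423191e-02,
        2.83706310e-02, -9.60497141e-05]), 'position': array([ 0.18171836, -0.57154174,  0.22161647]), 'tcp_rot': array([ 9.88179662e-01,  1.53297659e-01, -8.04932105e-05, -8.81866611e-04]), 'contact_force': array([-0.41107413, -0.45618006, -0.10278067]), 'moment': array([ 0.00979281, -0.00307557,  0.00394088]), 'opening': 0.08789836537871173}
```

View pics/scene0.png

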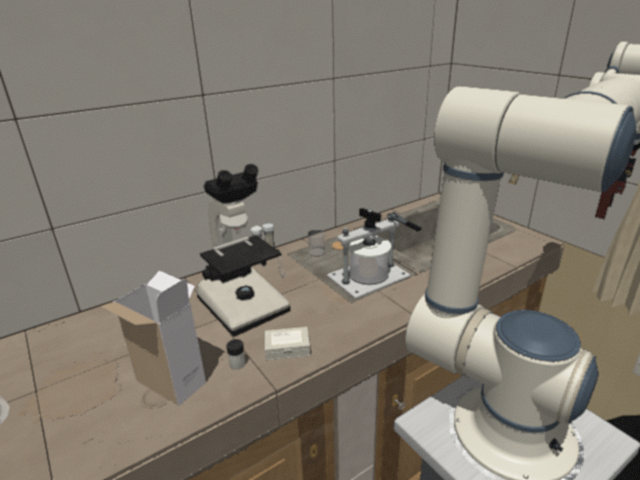

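View pics/top0.png

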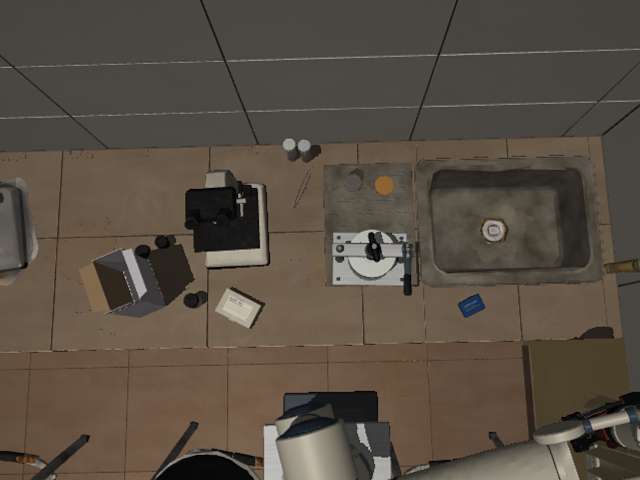

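The scene view shows the press left of the sink. The top view shows the stand at about (371,258), the wing nut at (374,246), and the lever from (407,250) to (407,292), pointing towards the robot. I'll enlarge the top view.

```bash
python3 - <<'E'
import cv2
a=cv2.imread("pics/top0.png")[220:305,320:425]
cv2.imwrite("pics/c1.png",cv2.resize(a,None,fx=7,fy=7,interpolation=cv2.INTER_CUBIC))
E
```

```text
(no output)
```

View pics/c1.png

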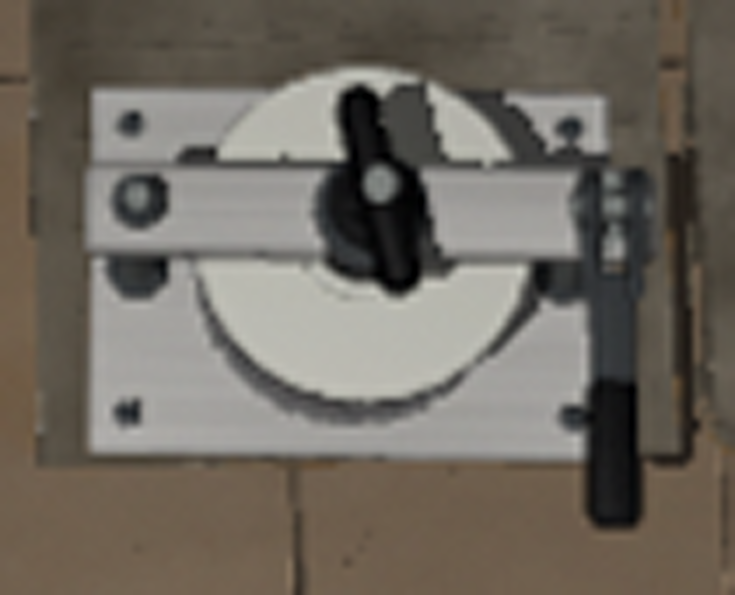

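Crop, enlarged 7x: base plate left corners (91,90) and (89,453), top right (606,95). Crossbar left end (87,168–252), wing ends (358,88) and (403,290). The lever runs from its pivot at (613,205) to its tip at (613,525).

```bash
cat > h.py <<'E'
import numpy as np
def ray(n,u,v,z):
    d=np.load(n+".npz"); R,t,K=d["R"],d["t"],d["K"]
    c=-R.T@t; r=R.T@np.linalg.solve(K,[u,v,1]); return c+r*(z-c[2])/r[2]
def proj(n,X):
    d=np.load(n+".npz"); p=d["K"]@(d["R"]@np.array(X)+d["t"]); return p[:2]/p[2]
E
python3 - <<'E'
from h import *
for nm,x,y,z in [("TL",91,90,.012),("TR",606,95,.012),("BL",89,453,.012),("barL0",87,168,.159),("barL1",87,252,.159),("barR top",570,167,.159),("wing a",358,88,.21),("wing b",403,290,.21),("piv",613,205,.18),("tip",613,525,.18),("postL",140,200,.163),]:
    print(nm,ray("top",320+x/7-.43,220+y/7-.43,z).round(4))
E
```

```text
TL [ 0.6368 -0.0291  0.012 ]
TR [ 0.63   -0.2237  0.012 ]
BL [ 0.4992 -0.0251  0.012 ]
barL0 [ 0.5821 -0.0279  0.159 ]
barL1 [ 0.553  -0.0272  0.159 ]
barR top [ 0.5783 -0.193   0.159 ]
wing a [ 0.5981 -0.1186  0.21  ]
wing b [ 0.5302 -0.131   0.21  ]
piv [ 0.5615 -0.2046  0.18  ]
tip [ 0.454  -0.1997  0.18  ]
postL [ 0.5699 -0.0457  0.163 ]
```

>>> arm_command:
  rows:
    - {"dx": 0.9, "dy": -0.6, "dz": -0.3}
    - {"dx": 0.9, "dy": -0.6, "dz": -0.3}
    - {"dx": 0.9, "dy": -0.6, "dz": -0.3}
    - {"dx": 0.9, "dy": -0.6, "dz": -0.3}
    - {"dx": 0.9, "dy": -0.6, "dz": -0.3}
    - {"dx": 0.9, "dy": -0.6, "dz": -0.3}
    - {"dx": 0.9, "dy": -0.6, "dz": -0.3}
    - {"dx": 0.9, "dy": -0.6, "dz": -0.3}
    - {"dx": 0.9, "dy": -0.6, "dz": -0.3}
    - {"dx": 0.9, "dy": -0.6, "dz": -0.3}
    - {"dx": 0.9, "dy": -0.6, "dz": -0.3}
    - {"dx": 0.9, "dy": -0.6, "dz": -0.3}
    - {"dx": 0.9, "dy": -0.6}
    - {"dx": 0.9, "dy": -0.6}
    - {"dx": 0.9, "dy": -0.6}
    - {"dx": 0.9, "dy": -0.6}
    - {"dx": 0.9, "dy": -0.6}
    - {"dx": 0.9, "dy": -0.6}

```text
schema error: expected keys dx, dy, dz, ax, ay, az
```

>>> arm_command:
  rows:
    - {"az": -0.08}
    - {"az": -0.08}
    - {"az": -0.08}
    - {"az": -0.08}
    - {"az": -0.08}
    - {"az": -0.08}
    - {"az": -0.08}
    - {"az": -0.08}
    - {"az": -0.08}
    - {"az": -0.08}
    - {"az": -0.08}
    - {"az": -0.08}
    - {"az": -0.08}
    - {"az": -0.08}
    - {"az": -0.08}
    - {"az": -0.08}
    - {"az": -0.08}
    - {"az": -0.08}
    - {"az": -0.08}
    - {"az": -0.08}

```text
schema error: expected keys dx, dy, dz, ax, ay, az
```

>>> arm_command:
  rows:
    - {"dx": 1, "dy": -0.65, "dz": -0.4, "ax": 0, "ay": 0, "az": 0}
    - {"dx": 1, "dy": -0.65, "dz": -0.4, "ax": 0, "ay": 0, "az": 0}
    - {"dx": 1, "dy": -0.65, "dz": -0.4, "ax": 0, "ay": 0, "az": 0}
    - {"dx": 1, "dy": -0.65, "dz": -0.4, "ax": 0, "ay": 0, "az": 0}
    - {"dx": 1, "dy": -0.65, "dz": -0.4, "ax": 0, "ay": 0, "az": 0}
    - {"dx": 1, "dy": -0.65, "dz": -0.4, "ax": 0, "ay": 0, "az": 0}
    - {"dx": 1, "dy": -0.65, "dz": -0.4, "ax": 0, "ay": 0, "az": 0}
    - {"dx": 1, "dy": -0.65, "dz": -0.4, "ax": 0, "ay": 0, "az": 0}
    - {"dx": 1, "dy": -0.65, "dz": -0.4, "ax": 0, "ay": 0, "az": 0}
    - {"dx": 1, "dy": -0.65, "dz": 0, "ax": 0, "ay": 0, "az": 0}
    - {"dx": 1, "dy": -0.65, "dz": 0, "ax": 0, "ay": 0, "az": 0}
    - {"dx": 1, "dy": -0.65, "dz": 0, "ax": 0, "ay": 0, "az": 0}
    - {"dx": 1, "dy": -0.65, "dz": 0, "ax": 0, "ay": 0, "az": 0}
    - {"dx": 1, "dy": -0.65, "dz": 0, "ax": 0, "ay": 0, "az": 0}
    - {"dx": 1, "dy": -0.65, "dz": 0, "ax": 0, "ay": 0, "az": 0}
    - {"dx": 1, "dy": -0.65, "dz": 0, "ax": 0, "ay": 0, "az": 0}

```text
time_s: 1.43
position: [0.4304, -0.2649, 0.2885]
tcp_rot: [0.989, 0.149, -0.003, -0.009]
contact_force: [-0.1, -0.5, -0.3]
opening: 0.0879
```

>>> arm_command:
  rows:
    - {"dx": 0, "dy": 0, "dz": 0, "ax": 0, "ay": 0, "az": -0.079}
    - {"dx": 0, "dy": 0, "dz": 0, "ax": 0, "ay": 0, "az": -0.079}
    - {"dx": 0, "dy": 0, "dz": 0, "ax": 0, "ay": 0, "az": -0.079}
    - {"dx": 0, "dy": 0, "dz": 0, "ax": 0, "ay": 0, "az": -0.079}
    - {"dx": 0, "dy": 0, "dz": 0, "ax": 0, "ay": 0, "az": -0.079}
    - {"dx": 0, "dy": 0, "dz": 0, "ax": 0, "ay": 0, "az": -0.079}
    - {"dx": 0, "dy": 0, "dz": 0, "ax": 0, "ay": 0, "az": -0.079}
    - {"dx": 0, "dy": 0, "dz": 0, "ax": 0, "ay": 0, "az": -0.079}
    - {"dx": 0, "dy": 0, "dz": 0, "ax": 0, "ay": 0, "az": -0.079}
    - {"dx": 0, "dy": 0, "dz": 0, "ax": 0, "ay": 0, "az": -0.079}
    - {"dx": 0, "dy": 0, "dz": 0, "ax": 0, "ay": 0, "az": -0.079}
    - {"dx": 0, "dy": 0, "dz": 0, "ax": 0, "ay": 0, "az": -0.079}
    - {"dx": 0, "dy": 0, "dz": 0, "ax": 0, "ay": 0, "az": -0.079}
    - {"dx": 0, "dy": 0, "dz": 0, "ax": 0, "ay": 0, "az": -0.079}
    - {"dx": 0, "dy": 0, "dz": 0, "ax": 0, "ay": 0, "az": -0.079}
    - {"dx": 0, "dy": 0, "dz": 0, "ax": 0, "ay": 0, "az": -0.079}
    - {"dx": 0, "dy": 0, "dz": 0, "ax": 0, "ay": 0, "az": -0.079}
    - {"dx": 0, "dy": 0, "dz": 0, "ax": 0, "ay": 0, "az": -0.079}
    - {"dx": 0, "dy": 0, "dz": 0, "ax": 0, "ay": 0, "az": -0.079}
    - {"dx": 0, "dy": 0, "dz": 0, "ax": 0, "ay": 0, "az": -0.079}

```text
time_s: 3.1
position: [0.432, -0.2577, 0.2776]
tcp_rot: [0.168, 0.986, 0.013, -0.014]
contact_force: [-0.5, -1.1, 0.7]
opening: 0.0875
```

```bash
cat > go.py <<'E'
import sys,numpy as np
from scipy.spatial.transform import Rotation as Ro
from rig import manip
x,y,z,yaw=map(float,sys.argv[1:5])
s=manip.sense(); R=Ro.from_quat(s["tcp_rot"]); h=np.radians(yaw)/2
T=Ro.from_quat([np.cos(h),np.sin(h),0,0])
print("shift",(R.inv().apply(np.array([x,y,z])-s["position"])/.02).round(2),"turn",((R.inv()*T).as_rotvec()/(np.pi/2)).round(3))
m=R.as_matrix();print("t",s["time_s"],"pos",s["position"].round(4),"yaw",np.degrees(np.arctan2(m[1,0],m[0,0])).round(1),"q",s["joint_positions"].round(2),"F",s["contact_force"].round(1),"M",s["moment"].round(2),s["opening"].round(4))
if len(sys.argv)>5:
    import cv2
    n,f=sys.argv[5:7]; c=manip.snapshot(n); cv2.imwrite("pics/"+f,c["img"]); np.savez(n+".npz",K=c["intrinsics"],R=c["R"],t=c["t"])
E
python3 go.py .4817 -.202 .26 178
```

```text
shift [-1.45  3.43  0.9 ] turn [ 0.016 -0.018 -0.193]Traceback (most recent call last):
  File "go.py", line 8, in <module>
    m=R.as_matrix();print("t",s["time_s"],"pos",s["position"].round(4),"yaw",np.degrees(np.arctan2(m[1,0],m[0,0])).round(1),"q",s["joint_positions"].round(2),"F",s["contact_force"].round(1),"M",s["moment"].round(2),s["opening"].round(4))
                                                                                                                                                                                                                       ^^^^^^^^^^^^^^^^^^
AttributeError: 'float' object has no attribute 'round'
```

>>> arm_command:
  rows:
    - {"dx": 0, "dy": 0, "dz": 0, "ax": 0.006, "ay": -0.006, "az": -0.07}
    - {"dx": 0, "dy": 0, "dz": 0, "ax": 0.006, "ay": -0.006, "az": -0.07}
    - {"dx": 0, "dy": 0, "dz": 0, "ax": 0.005, "ay": -0.006, "az": -0.065}
    - {"dx": -0.6, "dy": 0.7, "dz": 0.2, "ax": 0, "ay": 0, "az": 0}
    - {"dx": -0.6, "dy": 0.7, "dz": 0.2, "ax": 0, "ay": 0, "az": 0}
    - {"dx": -0.6, "dy": 0.7, "dz": 0.2, "ax": 0, "ay": 0, "az": 0}
    - {"dx": -0.6, "dy": 0.7, "dz": 0.2, "ax": 0, "ay": 0, "az": 0}
    - {"dx": 0, "dy": 0, "dz": 0, "ax": 0, "ay": 0, "az": 0}
    - {"dx": 0, "dy": 0, "dz": 0, "ax": 0, "ay": 0, "az": 0}

```text
time_s: 3.85
position: [0.4798, -0.1996, 0.2562]
tcp_rot: [-0.004, 1.0, 0.0, -0.003]
contact_force: [-0.2, 0.1, 0.9]
opening: 0.0878
```

```bash
sed -i 's/s\["opening"\].round(4)/round(s["opening"],4)/' go.py; python3 go.py .4817 -.202 .1555 178 wrist w1.png
```

```text
shift [-0.13 -0.13  5.03] turn [ 0.    -0.004  0.027]
t 3.85 pos [ 0.4798 -0.1996  0.2562] yaw -179.6 q [-0.46 -0.11  1.37 -0.    1.89 -2.04] F [-0.2  0.1  0.9] M [ 0.   -0.13 -0.03] 0.0878
```

View pics/w1.png

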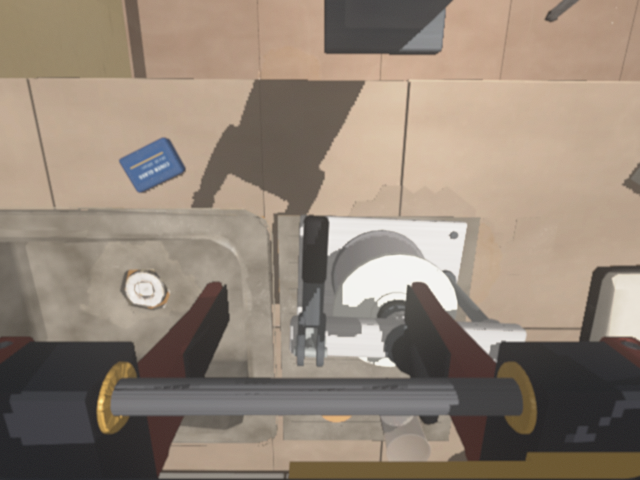

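The wrist view shows the lever between the open fingers: paddle tip at (315,217), paddle inner end at (314,283), width about 302–328.

```bash
python3 -c "
from h import *
print(ray('wrist',315.5,217,.18),ray('wrist',314,283,.18), ray('wrist',302,250,.18),ray('wrist',328,250,.18))
print(proj('wrist',[.4817,-.202,.18]))"
```

```text
[ 0.45458083 -0.20065645  0.18      ] [ 0.50294057 -0.20149439  0.18      ] [ 0.47812091 -0.2099111   0.18      ] [ 0.47802463 -0.19186842  0.18      ]
[313.38431975 254.92573905]
```

>>> arm_command:
  rows:
    - {"dx": -0.03, "dy": -0.02, "dz": 1, "ax": 0, "ay": 0, "az": 0.01}
    - {"dx": -0.03, "dy": -0.02, "dz": 1, "ax": 0, "ay": 0, "az": 0.01}
    - {"dx": -0.03, "dy": -0.02, "dz": 1, "ax": 0, "ay": 0, "az": 0.007}
    - {"dx": -0.03, "dy": -0.02, "dz": 1, "ax": 0, "ay": 0, "az": 0}
    - {"dx": 0, "dy": 0, "dz": 0.8, "ax": 0, "ay": 0, "az": 0}
    - {"dx": 0, "dy": 0, "dz": 0.2, "ax": 0, "ay": 0, "az": 0}
    - {"dx": 0, "dy": 0, "dz": 0, "ax": 0, "ay": 0, "az": 0}

```text
time_s: 4.48
position: [0.4788, -0.2072, 0.1552]
tcp_rot: [0.022, 1.0, -0.002, -0.002]
contact_force: [-0.1, 0.1, -0.2]
opening: 0.0879
```

```bash
python3 go.py .482 -.2013 .1555 178
```

```text
shift [-0.15  0.3  -0.02] turn [-0.002 -0.002 -0.006]
t 4.4833 pos [ 0.4788 -0.2072  0.1552] yaw 177.5 q [-0.47 -0.12  1.56 -0.    1.7  -2.  ] F [-0.1  0.1 -0.2] M [-0.01 -0.13  0.01] 0.0879
```

>>> arm_command:
  rows:
    - {"dx": -0.15, "dy": 0.3, "dz": 0, "ax": 0, "ay": 0, "az": 0}
    - {"dx": 0, "dy": 0, "dz": 0, "ax": 0, "ay": 0, "az": 0}
    - {"dx": 0, "dy": 0, "dz": 0, "ax": 0, "ay": 0, "az": 0}
    - {"dx": 0, "dy": 0, "dz": 0, "ax": 0, "ay": 0, "az": 0}
    - {"dx": 0, "dy": 0, "dz": 0, "ax": 0, "ay": 0, "az": 0}
    - {"dx": 0, "dy": 0, "dz": 0, "ax": 0, "ay": 0, "az": 0}
    - {"dx": 0, "dy": 0, "dz": 0, "ax": 0, "ay": 0, "az": 0}
    - {"dx": 0, "dy": 0, "dz": 0, "ax": 0, "ay": 0, "az": 0}
    - {"dx": 0, "dy": 0, "dz": 0, "ax": 0, "ay": 0, "az": 0}
    - {"dx": 0, "dy": 0, "dz": 0, "ax": 0, "ay": 0, "az": 0}
  claw: 0
  force: 15

```text
time_s: 5.32
position: [0.484, -0.2027, 0.1621]
tcp_rot: [0.022, 1.0, -0.004, 0.002]
contact_force: [1.1, -0.5, 0.7]
opening: 0.0247
```

```bash
python3 go.py .482 -.2013 .1555 178
```

```text
shift [0.1  0.07 0.33] turn [-0.005  0.003 -0.006]
t 5.3167 pos [ 0.484  -0.2027  0.1621] yaw 177.4 q [-0.46 -0.12  1.55 -0.    1.71 -1.98] F [ 1.1 -0.5  0.7] M [ 0.04 -0.2  -0.05] 0.0247
```

>>> arm_command:
  rows:
    - {"dx": 0, "dy": 0.05, "dz": 0.3, "ax": 0, "ay": 0, "az": 0}
    - {"dx": 0, "dy": 0, "dz": 0, "ax": 0, "ay": 0, "az": 0}
    - {"dx": 0, "dy": 0, "dz": 0, "ax": 0, "ay": 0, "az": 0}
    - {"dx": 0, "dy": 0, "dz": 0, "ax": 0, "ay": 0, "az": 0}

```text
time_s: 5.65
position: [0.4846, -0.2012, 0.1569]
tcp_rot: [0.022, 1.0, -0.004, 0.004]
contact_force: [-1.1, 0.0, 4.3]
opening: 0.0179
```

```bash
python3 go.py .482 -.2013 .1555 178
```

```text
shift [ 0.13 -0.01  0.07] turn [-0.005  0.005 -0.006]
t 5.65 pos [ 0.4846 -0.2012  0.1569] yaw 177.5 q [-0.46 -0.12  1.56 -0.    1.7  -1.98] F [-1.1  0.   4.3] M [ 0.03 -0.    0.13] 0.0179
```

>>> arm_command:
  rows:
    - {"dx": -0.08, "dy": 0, "dz": -0.77, "ax": 0, "ay": 0, "az": 0}
    - {"dx": -0.23, "dy": 0, "dz": -0.74, "ax": 0, "ay": 0, "az": 0}
    - {"dx": -0.37, "dy": 0, "dz": -0.68, "ax": 0, "ay": 0, "az": 0}
    - {"dx": -0.5, "dy": 0, "dz": -0.59, "ax": 0, "ay": 0, "az": 0}
    - {"dx": 0, "dy": 0, "dz": 0, "ax": 0, "ay": 0, "az": 0}

```text
time_s: 6.07
position: [0.5041, -0.2018, 0.2064]
tcp_rot: [0.023, 1.0, -0.002, -0.005]
contact_force: [0.5, -0.3, 1.9]
opening: 0.018
```

```bash
python3 go.py .5617 -.203 .233 178
```

```text
shift [-2.87  0.07 -1.36] turn [-0.003 -0.006 -0.007]
t 6.0667 pos [ 0.5041 -0.2018  0.2064] yaw 177.4 q [-0.44 -0.06  1.41 -0.01  1.8  -1.97] F [ 0.5 -0.3  1.9] M [ 0.32 -0.45  0.1 ] 0.018
```

>>> arm_command:
  rows:
    - {"dx": -0.57, "dy": 0, "dz": -0.53, "ax": 0, "ay": 0, "az": 0}
    - {"dx": -0.66, "dy": 0, "dz": -0.41, "ax": 0, "ay": 0, "az": 0}
    - {"dx": -0.73, "dy": 0.02, "dz": -0.27, "ax": 0, "ay": 0, "az": 0}
    - {"dx": -0.77, "dy": 0.02, "dz": -0.12, "ax": 0, "ay": 0, "az": 0}
    - {"dx": -0.77, "dy": 0, "dz": 0.04, "ax": 0, "ay": 0, "az": 0}
    - {"dx": 0, "dy": 0, "dz": 0, "ax": 0, "ay": 0, "az": 0}

```text
time_s: 6.57
position: [0.569, -0.2043, 0.2301]
tcp_rot: [0.025, 1.0, -0.001, -0.013]
contact_force: [2.4, -0.9, -3.0]
opening: 0.0177
```

```bash
python3 go.py .6281 -.206 .196 178
```

```text
shift [-3.    0.07  1.63] turn [-0.002 -0.016 -0.009]
t 6.5667 pos [ 0.569  -0.2043  0.2301] yaw 177.2 q [-0.39  0.13  1.18 -0.01  1.86 -1.92] F [ 2.4 -0.9 -3. ] M [-0.02 -0.66 -0.  ] 0.0177
```

>>> arm_command:
  rows:
    - {"dx": -0.76, "dy": 0.02, "dz": 0.15, "ax": 0, "ay": -0.005, "az": 0}
    - {"dx": -0.71, "dy": 0.02, "dz": 0.3, "ax": 0, "ay": -0.005, "az": 0}
    - {"dx": -0.64, "dy": 0.02, "dz": 0.43, "ax": 0, "ay": -0.005, "az": 0}
    - {"dx": -0.54, "dy": 0, "dz": 0.54, "ax": 0, "ay": 0, "az": 0}
    - {"dx": -0.3, "dy": 0, "dz": 0.4, "ax": 0, "ay": 0, "az": 0}
    - {"dx": 0, "dy": 0, "dz": 0, "ax": 0, "ay": 0, "az": 0}

```text
time_s: 7.07
position: [0.6294, -0.2065, 0.1881]
tcp_rot: [0.025, 1.0, -0.001, -0.001]
contact_force: [0.3, 0.5, -0.9]
opening: 0.0002
```

```bash
python3 go.py .6281 -.206 .196 178
```

```text
shift [ 0.07  0.02 -0.4 ] turn [-0.002 -0.001 -0.01 ]
t 7.0667 pos [ 0.6294 -0.2065  0.1881] yaw 177.1 q [-0.37  0.26  1.1  -0.    1.78 -1.89] F [ 0.3  0.5 -0.9] M [ 0.06 -0.16 -0.05] 0.0002
```

```bash
python3 go.py .6281 -.206 .196 178 scene s1.png; python3 go.py .6281 -.206 .196 178 top t1.png; python3 - <<'E'
import cv2,numpy as np
a=cv2.imread("pics/t1.png")[200:310,320:430];b=cv2.imread("pics/s1.png")[180:290,320:430]
cv2.imwrite("pics/c2.png",cv2.resize(np.hstack([a,b]),None,fx=3.6,fy=3.6,interpolation=cv2.INTER_CUBIC))
E
```

```text
shift [ 0.07  0.02 -0.4 ] turn [-0.002 -0.001 -0.01 ]
t 7.0667 pos [ 0.6294 -0.2065  0.1881] yaw 177.1 q [-0.37  0.26  1.1  -0.    1.78 -1.89] F [ 0.3  0.5 -0.9] M [ 0.06 -0.16 -0.05] 0.0002
shift [ 0.05  0.02 -0.37] turn [-0.002 -0.001 -0.01 ]
t 7.1167 pos [ 0.629  -0.2065  0.1887] yaw 177.1 q [-0.37  0.26  1.1  -0.    1.78 -1.89] F [ 0.1 -0.5 -0.6] M [ 0.02 -0.13  0.02] 0.0007
```

View pics/c2.png

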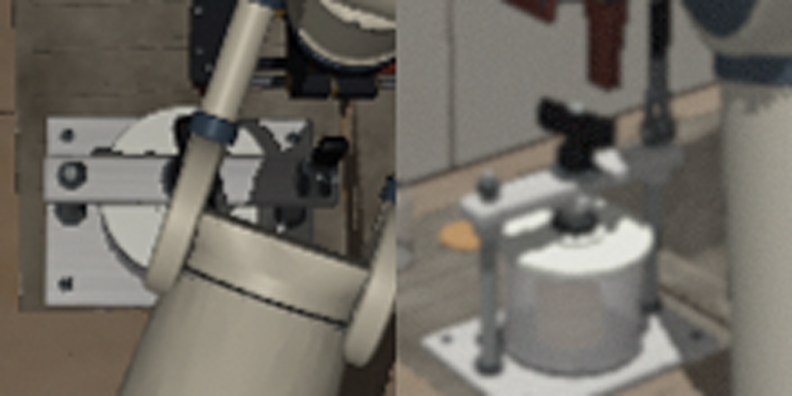

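The left half is the top view and the right half the scene view. The fingers slipped off and the lever stands about upright: scene-crop base (657,130), pointing up. I'll push it over the rest of the way from the robot side with shut fingers.

>>> arm_command:
  rows:
    - {"dx": 0, "dy": 0, "dz": -1, "ax": 0, "ay": 0, "az": 0}
    - {"dx": 0, "dy": 0, "dz": -1, "ax": 0, "ay": 0, "az": 0}
    - {"dx": 0, "dy": 0, "dz": -1, "ax": 0, "ay": 0, "az": 0}
    - {"dx": 0, "dy": 0, "dz": -1, "ax": 0, "ay": 0, "az": 0}
    - {"dx": 0, "dy": 0, "dz": -1, "ax": 0, "ay": 0, "az": 0}
    - {"dx": 0, "dy": 0, "dz": -1, "ax": 0, "ay": 0, "az": 0}
    - {"dx": 0.9, "dy": 0, "dz": -0.4, "ax": 0, "ay": 0, "az": 0}
    - {"dx": 0.9, "dy": 0, "dz": 0, "ax": 0, "ay": 0, "az": 0}
    - {"dx": 0.9, "dy": 0, "dz": 0, "ax": 0, "ay": 0, "az": 0}
    - {"dx": 0.9, "dy": 0, "dz": 0, "ax": 0, "ay": 0, "az": 0}
    - {"dx": 0.9, "dy": 0, "dz": 0, "ax": 0, "ay": 0, "az": 0}
    - {"dx": 0.9, "dy": 0, "dz": 0, "ax": 0, "ay": 0, "az": 0}
    - {"dx": 0.7, "dy": 0, "dz": 0, "ax": 0, "ay": 0, "az": 0}
    - {"dx": 0, "dy": 0, "dz": 0, "ax": 0, "ay": 0, "az": 0}
  claw: 0
  force: 20

```text
time_s: 8.33
position: [0.4955, -0.2001, 0.3346]
tcp_rot: [0.027, 1.0, -0.005, 0.005]
contact_force: [-0.3, 0.6, -0.3]
opening: 0.0004
```

```bash
python3 go.py .515 -.204 .245 178
```

```text
shift [-0.93 -0.1   4.49] turn [-0.006  0.007 -0.012]
t 8.3333 pos [ 0.4955 -0.2001  0.3346] yaw 177.0 q [-0.44 -0.05  1.17 -0.01  2.   -1.96] F [-0.3  0.6 -0.3] M [ 0.1  -0.16 -0.02] 0.0004
```

Next: down 90 mm, then push 80 mm ahead.

>>> arm_command:
  rows:
    - {"dx": 0, "dy": -0.02, "dz": 1, "ax": 0, "ay": 0, "az": 0}
    - {"dx": 0, "dy": -0.02, "dz": 1, "ax": 0, "ay": 0, "az": 0}
    - {"dx": 0, "dy": -0.02, "dz": 1, "ax": 0, "ay": 0, "az": 0}
    - {"dx": 0, "dy": -0.02, "dz": 1, "ax": 0, "ay": 0, "az": 0}
    - {"dx": 0, "dy": -0.02, "dz": 0.4, "ax": 0, "ay": 0, "az": 0}
    - {"dx": -0.6, "dy": 0, "dz": 0, "ax": 0, "ay": 0, "az": 0}
    - {"dx": -0.6, "dy": 0, "dz": 0, "ax": 0, "ay": 0, "az": 0}
    - {"dx": -0.6, "dy": 0, "dz": 0, "ax": 0, "ay": 0, "az": 0}
    - {"dx": -0.6, "dy": 0, "dz": 0, "ax": 0, "ay": 0, "az": 0}
    - {"dx": -0.6, "dy": 0, "dz": 0, "ax": 0, "ay": 0, "az": 0}
    - {"dx": -0.6, "dy": 0, "dz": 0, "ax": 0, "ay": 0, "az": 0}
    - {"dx": -0.3, "dy": 0, "dz": 0, "ax": 0, "ay": 0, "az": 0}

```text
time_s: 9.33
position: [0.5771, -0.2086, 0.2557]
tcp_rot: [0.028, 0.999, -0.008, 0.012]
contact_force: [-1.9, 0.6, 0.3]
opening: 0.0004
```

```bash
python3 go.py .616 -.205 .226 178
```

```text
shift [-1.89  0.31  1.53] turn [-0.01   0.016 -0.014]
t 9.3333 pos [ 0.5771 -0.2086  0.2557] yaw 176.7 q [-0.4   0.11  1.15 -0.01  1.85 -1.91] F [-1.9  0.6  0.3] M [0.1  0.2  0.02] 0.0004
```

>>> arm_command:
  rows:
    - {"dx": -0.5, "dy": 0.1, "dz": 0.4, "ax": 0, "ay": 0.005, "az": 0}
    - {"dx": -0.5, "dy": 0.1, "dz": 0.4, "ax": 0, "ay": 0.005, "az": 0}
    - {"dx": -0.5, "dy": 0.05, "dz": 0.4, "ax": 0, "ay": 0.005, "az": 0}
    - {"dx": -0.5, "dy": 0, "dz": 0.4, "ax": 0, "ay": 0, "az": 0}
    - {"dx": -0.1, "dy": 0, "dz": 0.2, "ax": 0, "ay": 0, "az": 0}
    - {"dx": 0, "dy": 0, "dz": 0.2, "ax": 0, "ay": 0, "az": 0}
    - {"dx": 0, "dy": 0, "dz": 0.2, "ax": 0, "ay": 0, "az": 0}

```text
time_s: 9.92
position: [0.6239, -0.2083, 0.2211]
tcp_rot: [0.029, 1.0, -0.011, 0.006]
contact_force: [-6.9, 1.7, 20.0]
opening: 0.0001
```

```bash
python3 go.py .625 -.206 .222 178 scene s2.png
```

```text
shift [-0.05  0.12 -0.04] turn [-0.014  0.007 -0.015]
t 9.9167 pos [ 0.6239 -0.2083  0.2211] yaw 176.7 q [-0.36  0.23  1.08 -0.02  1.81 -1.88] F [-6.9  1.7 20. ] M [0.44 0.68 0.01] 0.0001
```

The force rose to 20 N at the expected stop position, so the lever is at its open stop. Now to the nut.

>>> arm_command:
  rows:
    - {"dx": 0, "dy": 0, "dz": -1, "ax": 0, "ay": 0, "az": 0}
    - {"dx": 0, "dy": 0, "dz": -1, "ax": 0, "ay": 0, "az": 0}
    - {"dx": 0, "dy": 0, "dz": -1, "ax": 0, "ay": 0, "az": 0}
    - {"dx": 0, "dy": 0, "dz": -1, "ax": 0, "ay": 0, "az": 0}
    - {"dx": 0.6, "dy": 0.8, "dz": 0, "ax": 0, "ay": 0, "az": 0}
    - {"dx": 0.6, "dy": 0.8, "dz": 0, "ax": 0, "ay": 0, "az": 0}
    - {"dx": 0.6, "dy": 0.8, "dz": 0, "ax": 0, "ay": 0, "az": 0}
    - {"dx": 0.6, "dy": 0.8, "dz": 0, "ax": 0, "ay": 0, "az": 0}
    - {"dx": 0.6, "dy": 0.8, "dz": 0, "ax": -0.005, "ay": 0.003, "az": -0.05}
    - {"dx": 0, "dy": 0, "dz": 0, "ax": -0.005, "ay": 0.003, "az": -0.05}
    - {"dx": 0, "dy": 0, "dz": 0, "ax": -0.005, "ay": 0, "az": -0.05}
    - {"dx": 0, "dy": 0, "dz": 0, "ax": 0, "ay": 0, "az": 0}
  claw: 1

```text
time_s: 10.97
position: [0.5603, -0.1203, 0.3125]
tcp_rot: [-0.092, 0.996, -0.002, 0.008]
contact_force: [0.0, 0.4, 0.2]
opening: 0.0771
```

```bash
python3 go.py .5645 -.1248 .26 190.3 wrist w2.png
```

```text
shift [-0.12 -0.25  2.63] turn [-0.003  0.01   0.003]
t 10.9667 pos [ 0.5603 -0.1203  0.3125] yaw -169.4 q [-0.27  0.04  1.12  0.    1.96 -2.03] F [0.  0.4 0.2] M [ 0.07 -0.1  -0.02] 0.0771
```

View pics/w2.png

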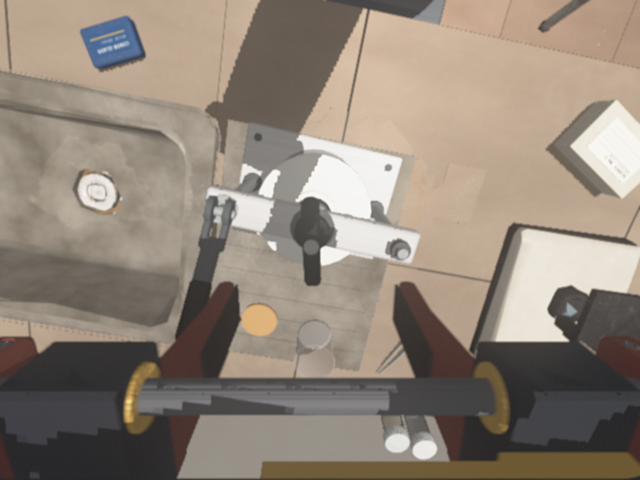

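The wrist view shows the lever swung over to +x, from (225,205) to (190,330), so it is open. The wings run from (311,201) to (313,284), almost in line with the jaws' plane.

```bash
python3 -c "
from h import *
a=ray('wrist',311,201,.214);b=ray('wrist',313,283,.214);print(a,b,(a+b)/2,np.degrees(np.arctan2(*(b-a)[1::-1])),np.linalg.norm(b-a))"
```

```text
[ 0.53180603 -0.13050094  0.214     ] [ 0.59580301 -0.11735938  0.214     ] [ 0.56380452 -0.12393016  0.214     ] 11.604183918163447 0.06533233361946611
```

>>> arm_command:
  rows:
    - {"dx": -0.12, "dy": -0.2, "dz": 1, "ax": 0, "ay": 0.004, "az": -0.004}
    - {"dx": 0, "dy": 0, "dz": 1, "ax": 0, "ay": 0.004, "az": 0}
    - {"dx": 0, "dy": 0, "dz": 1, "ax": 0, "ay": 0, "az": 0}
    - {"dx": 0, "dy": 0, "dz": 1, "ax": 0, "ay": 0, "az": 0}
    - {"dx": 0, "dy": 0, "dz": 0.9, "ax": 0, "ay": 0, "az": 0}
    - {"dx": 0, "dy": 0, "dz": 0.2, "ax": 0, "ay": 0, "az": 0}
    - {"dx": 0, "dy": 0, "dz": 0, "ax": 0, "ay": 0, "az": 0}

```text
time_s: 11.6
position: [0.5646, -0.1268, 0.2106]
tcp_rot: [-0.083, 0.997, -0.005, 0.005]
contact_force: [0.1, 0.4, -0.7]
opening: 0.0879
```

```bash
python3 go.py .564 -.1245 .189 191
```

```text
shift [0.02 0.13 1.08] turn [-0.007  0.006 -0.017]
t 11.6 pos [ 0.5646 -0.1268  0.2106] yaw -170.5 q [-0.28  0.02  1.33 -0.01  1.78 -2.01] F [ 0.1  0.4 -0.7] M [ 0.05 -0.11  0.  ] 0.0879
```

>>> arm_command:
  rows:
    - {"dx": 0, "dy": 0.1, "dz": 0.7, "ax": -0.005, "ay": 0.005, "az": -0.015}
    - {"dx": 0, "dy": 0, "dz": 0.4, "ax": 0, "ay": 0, "az": 0}
    - {"dx": 0, "dy": 0, "dz": 0, "ax": 0, "ay": 0, "az": 0}
    - {"dx": 0, "dy": 0, "dz": 0, "ax": 0, "ay": 0, "az": 0}
    - {"dx": 0, "dy": 0, "dz": 0, "ax": 0, "ay": 0, "az": 0}

```text
time_s: 12.02
position: [0.5654, -0.1255, 0.1898]
tcp_rot: [-0.094, 0.996, -0.002, 0.003]
contact_force: [-0.6, -0.2, 0.0]
opening: 0.0876
```

```bash
python3 go.py .564 -.1245 .189 191
```

```text
shift [0.06 0.06 0.04] turn [-0.003  0.003 -0.002]
t 12.0167 pos [ 0.5654 -0.1255  0.1898] yaw -169.2 q [-0.28  0.02  1.36 -0.    1.75 -2.04] F [-0.6 -0.2  0. ] M [ 0.03 -0.11 -0.02] 0.0876
```

>>> arm_command:
  rows:
    - {"dx": 0.05, "dy": 0.05, "dz": 0.03, "ax": 0, "ay": 0, "az": 0}
    - {"dx": 0, "dy": 0, "dz": 0.03, "ax": 0, "ay": 0, "az": 0}
    - {"dx": 0, "dy": 0, "dz": 0.03, "ax": 0, "ay": 0, "az": 0}
    - {"dx": 0, "dy": 0, "dz": 0.03, "ax": 0, "ay": 0, "az": 0}
    - {"dx": 0, "dy": 0, "dz": 0.03, "ax": 0, "ay": 0, "az": 0}
    - {"dx": 0, "dy": 0, "dz": 0.03, "ax": 0, "ay": 0, "az": 0}
    - {"dx": 0, "dy": 0, "dz": 0.03, "ax": 0, "ay": 0, "az": 0}
    - {"dx": 0, "dy": 0, "dz": 0.03, "ax": 0, "ay": 0, "az": 0}
    - {"dx": 0, "dy": 0, "dz": 0.03, "ax": 0, "ay": 0, "az": 0}
    - {"dx": 0, "dy": 0, "dz": 0.03, "ax": 0, "ay": 0, "az": 0}
    - {"dx": 0, "dy": 0, "dz": 0, "ax": 0, "ay": 0, "az": 0}
    - {"dx": 0, "dy": 0, "dz": 0, "ax": 0, "ay": 0, "az": 0}
  claw: 0
  force: 25

```text
time_s: 13.02
position: [0.565, -0.1243, 0.1862]
tcp_rot: [-0.094, 0.996, -0.003, 0.005]
contact_force: [-0.2, -0.4, 0.9]
opening: 0.0192
```

```bash
python3 go.py .564 -.1245 .189 191
```

```text
shift [ 0.05  0.   -0.14] turn [-0.004  0.006 -0.002]
t 13.0167 pos [ 0.565  -0.1243  0.1862] yaw -169.2 q [-0.27  0.02  1.37 -0.    1.74 -2.03] F [-0.2 -0.4  0.9] M [ 0.01 -0.12 -0.04] 0.0192
```

>>> arm_command:
  rows:
    - {"dx": 0, "dy": 0, "dz": -0.1, "ax": 0, "ay": 0, "az": 0}
    - {"dx": 0, "dy": 0, "dz": 0, "ax": 0, "ay": 0, "az": 0}
    - {"dx": 0, "dy": 0, "dz": 0, "ax": 0, "ay": 0, "az": 0}
    - {"dx": 0, "dy": 0, "dz": 0.02, "ax": 0, "ay": 0, "az": 0.075}
    - {"dx": 0, "dy": 0, "dz": 0.02, "ax": 0, "ay": 0, "az": 0.075}
    - {"dx": 0, "dy": 0, "dz": 0.02, "ax": 0, "ay": 0, "az": 0.075}
    - {"dx": 0, "dy": 0, "dz": 0.02, "ax": 0, "ay": 0, "az": 0.075}
    - {"dx": 0, "dy": 0, "dz": 0.02, "ax": 0, "ay": 0, "az": 0.075}
    - {"dx": 0, "dy": 0, "dz": 0.02, "ax": 0, "ay": 0, "az": 0.075}

```text
time_s: 13.77
position: [0.5651, -0.1235, 0.1845]
tcp_rot: [0.269, 0.963, -0.0, 0.004]
contact_force: [0.4, 0.9, -1.6]
opening: 0.0185
```

```bash
python3 go.py .5645 -.1245 .186 88
```

```text
shift [-0.   -0.06 -0.08] turn [0.004 0.004 0.675]
t 13.7667 pos [ 0.5651 -0.1235  0.1845] yaw 148.8 q [-0.27  0.02  1.37 -0.    1.74 -1.3 ] F [ 0.4  0.9 -1.6] M [ 0.09 -0.25  0.17] 0.0185
```

```bash
python3 go.py .5645 -.1245 .186 88 wrist w3.png
```

```text
shift [-0.   -0.06 -0.08] turn [0.004 0.004 0.675]
t 13.7667 pos [ 0.5651 -0.1235  0.1845] yaw 148.8 q [-0.27  0.02  1.37 -0.    1.74 -1.3 ] F [ 0.4  0.9 -1.6] M [ 0.09 -0.25  0.17] 0.0185
```

View pics/w3.png

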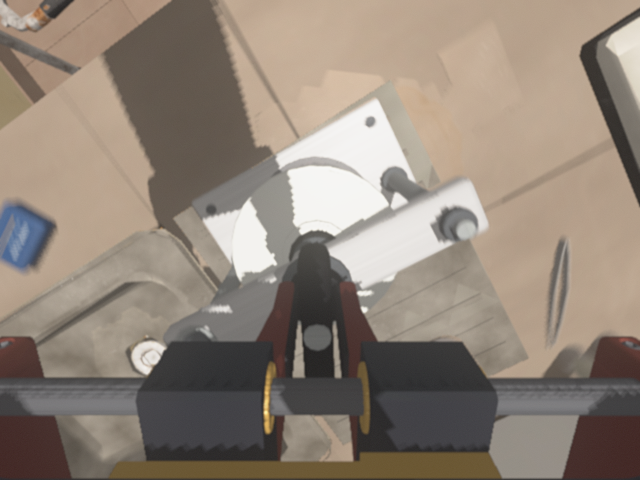

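The wings (tip at (314,245), centre (317,338)) turn with the gripper. I'll carry on for the remaining 61°.

>>> arm_command:
  rows:
    - {"dx": 0, "dy": -0.03, "dz": 0, "ax": 0, "ay": 0, "az": 0.075}
    - {"dx": 0, "dy": -0.03, "dz": 0, "ax": 0, "ay": 0, "az": 0.075}
    - {"dx": 0, "dy": 0, "dz": 0.01, "ax": 0, "ay": 0, "az": 0.075}
    - {"dx": 0, "dy": 0, "dz": 0.01, "ax": 0, "ay": 0, "az": 0.075}
    - {"dx": 0, "dy": 0, "dz": 0.01, "ax": 0, "ay": 0, "az": 0.075}
    - {"dx": 0, "dy": 0, "dz": 0.01, "ax": 0, "ay": 0, "az": 0.075}
    - {"dx": 0, "dy": 0, "dz": 0.01, "ax": 0, "ay": 0, "az": 0.075}
    - {"dx": 0, "dy": 0, "dz": 0.01, "ax": 0, "ay": 0, "az": 0.075}

```text
time_s: 14.48
position: [0.566, -0.1228, 0.1821]
tcp_rot: [0.683, 0.731, 0.004, 0.004]
contact_force: [2.3, -0.8, -3.0]
opening: 0.0185
```

```bash
python3 go.py .5645 -.1245 .185 88
```

```text
shift [-0.08 -0.08 -0.15] turn [ 0.006 -0.     0.066]
t 14.4833 pos [ 0.566  -0.1228  0.1821] yaw 93.9 q [-0.27  0.02  1.37  0.    1.74 -0.34] F [ 2.3 -0.8 -3. ] M [ 0.   -0.3   0.14] 0.0185
```

>>> arm_command:
  rows:
    - {"dx": 0, "dy": -0.05, "dz": 0, "ax": 0, "ay": 0, "az": 0.05}
    - {"dx": 0, "dy": 0, "dz": 0, "ax": 0, "ay": 0, "az": 0.03}
    - {"dx": 0, "dy": 0, "dz": 0, "ax": 0, "ay": 0, "az": 0}
    - {"dx": 0, "dy": 0, "dz": 0, "ax": 0, "ay": 0, "az": 0}

```text
time_s: 14.82
position: [0.5662, -0.1228, 0.1817]
tcp_rot: [0.727, 0.687, 0.005, 0.004]
contact_force: [1.7, 0.7, -0.9]
opening: 0.0188
```

>>> arm_command:
  rows:
    - {"dx": 0, "dy": 0, "dz": 0, "ax": 0, "ay": 0, "az": 0}
    - {"dx": 0, "dy": 0, "dz": 0, "ax": 0, "ay": 0, "az": 0}
    - {"dx": 0, "dy": 0, "dz": 0, "ax": 0, "ay": 0, "az": 0}
    - {"dx": 0, "dy": 0, "dz": 0, "ax": 0, "ay": 0, "az": 0}
    - {"dx": 0, "dy": 0, "dz": 0, "ax": 0, "ay": 0, "az": 0}
    - {"dx": 0, "dy": 0, "dz": 0, "ax": 0, "ay": 0, "az": 0}
    - {"dx": 0, "dy": 0, "dz": 0, "ax": 0, "ay": 0, "az": 0}
    - {"dx": 0, "dy": 0, "dz": -0.5, "ax": 0, "ay": 0, "az": 0}
    - {"dx": 0, "dy": 0, "dz": -1, "ax": 0, "ay": 0, "az": 0}
    - {"dx": 0, "dy": 0, "dz": -1, "ax": 0, "ay": 0, "az": 0}
    - {"dx": 0, "dy": 0, "dz": -1, "ax": 0, "ay": 0, "az": 0}
    - {"dx": 0, "dy": 0, "dz": -1, "ax": 0, "ay": 0, "az": 0}
    - {"dx": 0, "dy": 0, "dz": -1, "ax": 0, "ay": 0, "az": 0}
    - {"dx": 0, "dy": 0, "dz": 0, "ax": 0, "ay": 0, "az": 0}
  claw: 1

```text
time_s: 15.98
position: [0.5632, -0.1228, 0.3009]
tcp_rot: [0.724, 0.69, 0.004, 0.004]
contact_force: [0.6, -0.5, 0.8]
opening: 0.0877
```

```bash
python3 go.py .5645 -.1245 .185 88 wrist w4.png
```

```text
shift [-0.08 -0.    5.8 ] turn [ 0.008 -0.    -0.008]
t 15.9833 pos [ 0.5632 -0.1228  0.3009] yaw 87.2 q [-0.28  0.05  1.14  0.    1.95 -0.23] F [ 0.6 -0.5  0.8] M [-0.05 -0.09 -0.01] 0.0877
```

View pics/w4.png

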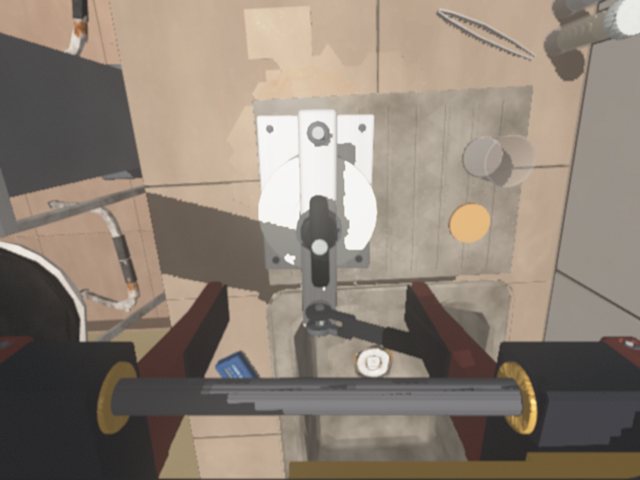

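The wings, (319,198)–(321,288), now lie in line with the crossbar, and the lever still points to +x from (320,318) to (440,350). Next I'll turn the tool back and re-grip the paddle.

>>> arm_command:
  rows:
    - {"dx": 0, "dy": 0, "dz": 0, "ax": 0, "ay": 0, "az": -0.078}
    - {"dx": 0, "dy": 0, "dz": 0, "ax": 0, "ay": 0, "az": -0.078}
    - {"dx": 0, "dy": 0, "dz": 0, "ax": 0, "ay": 0, "az": -0.078}
    - {"dx": 0, "dy": 0, "dz": 0, "ax": 0, "ay": 0, "az": -0.078}
    - {"dx": 0, "dy": 0, "dz": 0, "ax": 0, "ay": 0, "az": -0.078}
    - {"dx": 0, "dy": 0, "dz": 0, "ax": 0, "ay": 0, "az": -0.078}
    - {"dx": 0, "dy": 0, "dz": 0, "ax": 0, "ay": 0, "az": -0.078}
    - {"dx": 0, "dy": 0, "dz": 0, "ax": 0, "ay": 0, "az": -0.078}
    - {"dx": 0, "dy": 0, "dz": 0, "ax": 0, "ay": 0, "az": -0.078}
    - {"dx": 0, "dy": 0, "dz": 0, "ax": 0, "ay": 0, "az": -0.078}
    - {"dx": 0, "dy": 0, "dz": 0, "ax": 0, "ay": 0, "az": -0.078}
    - {"dx": 0, "dy": 0, "dz": 0, "ax": 0, "ay": 0, "az": -0.078}
    - {"dx": 0, "dy": 0, "dz": 0, "ax": 0, "ay": 0, "az": -0.075}
    - {"dx": -0.65, "dy": -0.84, "dz": 0, "ax": 0, "ay": 0, "az": 0}
    - {"dx": -0.65, "dy": -0.84, "dz": 0, "ax": 0, "ay": 0, "az": 0}
    - {"dx": -0.65, "dy": -0.84, "dz": 0, "ax": 0, "ay": 0, "az": 0}
    - {"dx": -0.65, "dy": -0.84, "dz": 0, "ax": 0, "ay": 0, "az": 0}
    - {"dx": -0.65, "dy": -0.84, "dz": 0, "ax": 0, "ay": 0, "az": 0}
    - {"dx": 0, "dy": 0, "dz": 0, "ax": 0, "ay": 0, "az": 0}

```text
time_s: 17.62
position: [0.6266, -0.2064, 0.2655]
tcp_rot: [-0.008, 1.0, 0.006, -0.013]
contact_force: [0.6, -1.6, -0.7]
opening: 0.088
```

```bash
python3 go.py .6285 -.2065 .195 178
```

```text
shift [-0.18 -0.05  3.52] turn [ 0.007 -0.016  0.033]
t 17.6167 pos [ 0.6266 -0.2064  0.2655] yaw -179.0 q [-0.37  0.3   0.92  0.    1.95 -1.96] F [ 0.6 -1.6 -0.7] M [ 0.06 -0.19  0.01] 0.088
```

>>> arm_command:
  rows:
    - {"dx": -0.08, "dy": 0, "dz": 0.9, "ax": 0.003, "ay": -0.008, "az": 0.015}
    - {"dx": -0.08, "dy": 0, "dz": 0.9, "ax": 0.003, "ay": -0.008, "az": 0.015}
    - {"dx": 0, "dy": 0, "dz": 0.9, "ax": 0, "ay": 0, "az": 0}
    - {"dx": 0, "dy": 0, "dz": 0.8, "ax": 0, "ay": 0, "az": 0}
    - {"dx": 0, "dy": 0, "dz": 0.1, "ax": 0, "ay": 0, "az": 0}
    - {"dx": 0, "dy": 0, "dz": 0, "ax": 0, "ay": 0, "az": 0}

```text
time_s: 18.12
position: [0.6263, -0.2042, 0.182]
tcp_rot: [0.017, 1.0, 0.003, -0.005]
contact_force: [1.2, 0.3, 0.1]
opening: 0.0876
```

```bash
python3 go.py .6285 -.2065 .195 178
```

```text
shift [-0.11 -0.11 -0.65] turn [ 0.004 -0.006  0.001]
t 18.1167 pos [ 0.6263 -0.2042  0.182 ] yaw 178.1 q [-0.37  0.26  1.12  0.    1.78 -1.9 ] F [1.2 0.3 0.1] M [ 0.07 -0.17  0.02] 0.0876
```

>>> arm_command:
  rows:
    - {"dx": -0.1, "dy": -0.1, "dz": -0.5, "ax": 0, "ay": 0, "az": 0}
    - {"dx": 0, "dy": 0, "dz": 0.02, "ax": 0, "ay": 0, "az": 0}
    - {"dx": 0, "dy": 0, "dz": 0.02, "ax": 0, "ay": 0, "az": 0}
    - {"dx": 0, "dy": 0, "dz": 0.02, "ax": 0, "ay": 0, "az": 0}
    - {"dx": 0, "dy": 0, "dz": 0.02, "ax": 0, "ay": 0, "az": 0}
    - {"dx": 0, "dy": 0, "dz": 0.02, "ax": 0, "ay": 0, "az": 0}
    - {"dx": 0, "dy": 0, "dz": 0.02, "ax": 0, "ay": 0, "az": 0}
    - {"dx": 0, "dy": 0, "dz": 0.02, "ax": 0, "ay": 0, "az": 0}
    - {"dx": 0, "dy": 0, "dz": 0.02, "ax": 0, "ay": 0, "az": 0}
    - {"dx": 0, "dy": 0, "dz": 0.02, "ax": 0, "ay": 0, "az": 0}
    - {"dx": 0, "dy": 0, "dz": 0.02, "ax": 0, "ay": 0, "az": 0}
    - {"dx": 0, "dy": 0, "dz": 0, "ax": 0, "ay": 0, "az": 0}
    - {"dx": 0, "dy": 0, "dz": 0, "ax": 0, "ay": 0, "az": 0}
  claw: 0
  force: 35

```text
time_s: 19.2
position: [0.6296, -0.2064, 0.1946]
tcp_rot: [0.017, 1.0, 0.002, -0.001]
contact_force: [0.2, 0.9, 0.6]
opening: 0.0175
```

```bash
python3 go.py .6285 -.2065 .195 178
```

```text
shift [ 0.05 -0.01 -0.02] turn [ 0.002 -0.002  0.001]
t 19.2 pos [ 0.6296 -0.2064  0.1946] yaw 178.1 q [-0.37  0.26  1.09  0.    1.79 -1.91] F [0.2 0.9 0.6] M [-0.01 -0.14  0.  ] 0.0175
```

>>> arm_command:
  rows:
    - {"dx": 0.5, "dy": 0, "dz": -0.61, "ax": 0, "ay": 0, "az": 0}
    - {"dx": 0.61, "dy": 0, "dz": -0.5, "ax": 0, "ay": 0, "az": 0}
    - {"dx": 0.7, "dy": 0, "dz": -0.36, "ax": 0, "ay": 0, "az": 0}
    - {"dx": 0, "dy": 0, "dz": 0, "ax": 0, "ay": 0, "az": 0}

```text
time_s: 19.53
position: [0.5967, -0.2052, 0.2209]
tcp_rot: [0.016, 1.0, 0.002, 0.002]
contact_force: [-3.6, 0.4, 1.3]
opening: 0.0174
```

```bash
python3 go.py .5617 -.204 .2345 178
```

```text
shift [ 1.75  0.01 -0.69] turn [0.003 0.002 0.002]
t 19.5333 pos [ 0.5967 -0.2052  0.2209] yaw 178.2 q [-0.39  0.17  1.14  0.01  1.82 -1.93] F [-3.6  0.4  1.3] M [ 0.12  0.64 -0.03] 0.0174
```

>>> arm_command:
  rows:
    - {"dx": 0.62, "dy": 0, "dz": -0.52, "ax": 0, "ay": 0, "az": 0}
    - {"dx": 0.78, "dy": 0, "dz": -0.18, "ax": 0, "ay": 0, "az": 0}
    - {"dx": 0.79, "dy": 0, "dz": -0.03, "ax": 0, "ay": 0, "az": 0}
    - {"dx": 0, "dy": 0, "dz": 0, "ax": 0, "ay": 0, "az": 0}

```text
time_s: 19.87
position: [0.556, -0.2038, 0.2322]
tcp_rot: [0.015, 1.0, 0.002, 0.005]
contact_force: [-3.3, -0.9, -2.1]
opening: 0.0165
```

```bash
python3 go.py .5375 -.204 .2307 178
```

```text
shift [ 0.92 -0.04  0.07] turn [0.003 0.006 0.004]
t 19.8667 pos [ 0.556  -0.2038  0.2322] yaw 178.3 q [-0.41  0.06  1.24  0.01  1.83 -1.95] F [-3.3 -0.9 -2.1] M [-0.01  0.35 -0.03] 0.0165
```

>>> arm_command:
  rows:
    - {"dx": 0.9, "dy": -0.02, "dz": 0.07, "ax": 0, "ay": 0, "az": 0}
    - {"dx": 0.72, "dy": 0, "dz": 0.31, "ax": 0, "ay": 0, "az": 0}
    - {"dx": 0.65, "dy": 0, "dz": 0.46, "ax": 0, "ay": 0, "az": 0}
    - {"dx": 0, "dy": 0, "dz": 0, "ax": 0, "ay": 0, "az": 0}

```text
time_s: 20.2
position: [0.5131, -0.2027, 0.2164]
tcp_rot: [0.014, 1.0, 0.002, 0.008]
contact_force: [-0.8, 0.6, 0.2]
opening: 0.0007
```

```bash
python3 go.py .4993 -.202 .2039 178
```

```text
shift [0.7  0.01 0.61] turn [0.002 0.01  0.004]
t 20.2 pos [ 0.5131 -0.2027  0.2164] yaw 178.4 q [-0.44 -0.05  1.39  0.01  1.79 -1.98] F [-0.8  0.6  0.2] M [ 0.05 -0.09  0.01] 0.0007
```

It slipped again just past upright. I'll push it over from the far side with shut fingers, as before.

>>> arm_command:
  rows:
    - {"dx": 0, "dy": 0, "dz": -1, "ax": 0, "ay": 0, "az": 0}
    - {"dx": 0, "dy": 0, "dz": -1, "ax": 0, "ay": 0, "az": 0}
    - {"dx": 0, "dy": 0, "dz": -1, "ax": 0, "ay": 0, "az": 0}
    - {"dx": 0, "dy": 0, "dz": -1, "ax": 0, "ay": 0, "az": 0}
    - {"dx": 0, "dy": 0, "dz": -1, "ax": 0, "ay": 0, "az": 0}
    - {"dx": 0, "dy": 0, "dz": -1, "ax": 0, "ay": 0, "az": 0}
    - {"dx": -0.9, "dy": 0, "dz": -0.2, "ax": 0, "ay": 0, "az": 0}
    - {"dx": -0.9, "dy": 0, "dz": 0, "ax": 0, "ay": 0, "az": 0}
    - {"dx": -0.9, "dy": 0, "dz": 0, "ax": 0, "ay": 0, "az": 0}
    - {"dx": -0.9, "dy": 0, "dz": 0, "ax": 0, "ay": 0, "az": 0}
    - {"dx": -0.9, "dy": 0, "dz": 0, "ax": 0, "ay": 0, "az": 0}
    - {"dx": -0.9, "dy": 0, "dz": 0, "ax": 0, "ay": 0, "az": 0}
    - {"dx": -0.9, "dy": 0, "dz": 0, "ax": 0, "ay": 0, "az": 0}
    - {"dx": 0, "dy": 0, "dz": 0, "ax": 0, "ay": 0, "az": 0}

```text
time_s: 21.37
position: [0.6522, -0.2061, 0.3465]
tcp_rot: [0.015, 1.0, 0.003, 0.006]
contact_force: [-0.6, 0.1, -0.9]
opening: 0.0006
```

```bash
python3 go.py .64 -.206 .245 178 wrist w5.png
```

```text
shift [ 0.67 -0.04  5.07] turn [0.003 0.008 0.003]
t 21.3667 pos [ 0.6522 -0.2061  0.3465] yaw 178.3 q [-0.36  0.41  0.64  0.01  2.09 -1.9 ] F [-0.6  0.1 -0.9] M [ 0.05 -0.09  0.01] 0.0006
```

View pics/w5.png

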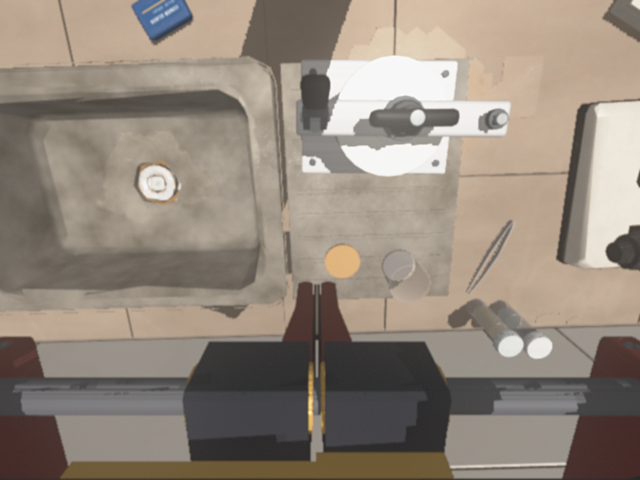

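The wrist view shows the lever about upright, with its tip at (317,80) over the pivot at (315,120). The wings are still in line with the bar and the fingers are on the far side.

>>> arm_command:
  rows:
    - {"dx": 0.2, "dy": 0, "dz": 1, "ax": 0, "ay": 0, "az": 0}
    - {"dx": 0.1, "dy": 0, "dz": 1, "ax": 0, "ay": 0, "az": 0}
    - {"dx": 0.1, "dy": 0, "dz": 1, "ax": 0, "ay": 0, "az": 0}
    - {"dx": 0, "dy": 0, "dz": 1, "ax": 0, "ay": 0, "az": 0}
    - {"dx": 0, "dy": 0, "dz": 0.9, "ax": 0, "ay": 0, "az": 0}
    - {"dx": 0.7, "dy": 0, "dz": 0, "ax": 0, "ay": 0, "az": 0}
    - {"dx": 0.7, "dy": 0, "dz": 0, "ax": 0, "ay": 0, "az": 0}
    - {"dx": 0.7, "dy": 0, "dz": 0, "ax": 0, "ay": 0, "az": 0}
    - {"dx": 0.7, "dy": 0, "dz": 0, "ax": 0, "ay": 0, "az": 0}
    - {"dx": 0.7, "dy": 0, "dz": 0, "ax": 0, "ay": 0, "az": 0}
    - {"dx": 0.7, "dy": 0, "dz": 0, "ax": 0, "ay": 0, "az": 0}
    - {"dx": 0.5, "dy": 0, "dz": 0, "ax": 0, "ay": 0, "az": 0}

```text
time_s: 22.42
position: [0.5437, -0.2013, 0.2443]
tcp_rot: [0.015, 1.0, 0.002, 0.007]
contact_force: [2.2, 0.4, -0.0]
opening: 0.0003
```

```bash
python3 go.py .51 -.203 .226 178
```

```text
shift [ 1.69 -0.14  0.89] turn [0.002 0.009 0.003]
t 22.4167 pos [ 0.5437 -0.2013  0.2443] yaw 178.2 q [-0.42  0.03  1.26  0.01  1.84 -1.96] F [ 2.2  0.4 -0. ] M [ 0.04 -0.53 -0.05] 0.0003
```

>>> arm_command:
  rows:
    - {"dx": 0.45, "dy": -0.03, "dz": 0.22, "ax": 0, "ay": 0, "az": 0}
    - {"dx": 0.45, "dy": -0.03, "dz": 0.25, "ax": 0, "ay": 0, "az": 0}
    - {"dx": 0.45, "dy": 0, "dz": 0.3, "ax": 0, "ay": 0, "az": 0}
    - {"dx": 0.45, "dy": 0, "dz": 0.35, "ax": 0, "ay": 0, "az": 0}
    - {"dx": 0.35, "dy": 0, "dz": 0.4, "ax": 0, "ay": 0, "az": 0}
    - {"dx": 0.3, "dy": 0, "dz": 0.4, "ax": 0, "ay": 0, "az": 0}
    - {"dx": 0.1, "dy": 0, "dz": 0.4, "ax": 0, "ay": 0, "az": 0}
    - {"dx": 0, "dy": 0, "dz": 0.4, "ax": 0, "ay": 0, "az": 0}

```text
time_s: 23.08
position: [0.4901, -0.2008, 0.1974]
tcp_rot: [0.016, 1.0, -0.002, 0.018]
contact_force: [-1.9, 0.2, -0.2]
opening: 0.0003
```

```bash
python3 go.py .482 -.202 .18 178
```

```text
shift [ 0.43 -0.07  0.86] turn [-0.003  0.023  0.002]
t 23.0833 pos [ 0.4901 -0.2008  0.1974] yaw 178.1 q [-0.46 -0.13  1.5   0.01  1.74 -2.  ] F [-1.9  0.2 -0.2] M [ 0.07  0.03 -0.  ] 0.0003
```

Now press straight down, watching the force.

>>> arm_command:
  rows:
    - {"dx": 0.25, "dy": -0.03, "dz": 0.3, "ax": 0, "ay": 0.01, "az": 0}
    - {"dx": 0.2, "dy": 0, "dz": 0.3, "ax": 0, "ay": 0.01, "az": 0}
    - {"dx": 0, "dy": 0, "dz": 0.3, "ax": 0, "ay": 0, "az": 0}
    - {"dx": 0, "dy": 0, "dz": 0.15, "ax": 0, "ay": 0, "az": 0}

```text
time_s: 23.42
position: [0.4807, -0.2014, 0.1807]
tcp_rot: [0.016, 1.0, -0.004, 0.003]
contact_force: [-7.7, 3.9, 23.5]
opening: 0.0002
```

```bash
python3 go.py .482 -.202 .18 178
```

```text
shift [-0.06 -0.03  0.03] turn [-0.005  0.004  0.001]
t 23.4167 pos [ 0.4807 -0.2014  0.1807] yaw 178.1 q [-0.46 -0.13  1.53 -0.    1.74 -2.  ] F [-7.7  3.9 23.5] M [ 0.8   1.19 -0.  ] 0.0002
```

>>> arm_command:
  rows:
    - {"dx": 0, "dy": 0, "dz": 0.1, "ax": 0, "ay": 0, "az": 0}
    - {"dx": 0, "dy": 0, "dz": -0.6, "ax": 0, "ay": 0, "az": 0}
    - {"dx": 0, "dy": 0, "dz": -1, "ax": 0, "ay": 0, "az": 0}
    - {"dx": 0, "dy": 0, "dz": -1, "ax": 0, "ay": 0, "az": 0}
    - {"dx": 0, "dy": 0, "dz": -1, "ax": 0, "ay": 0, "az": 0}
    - {"dx": 0, "dy": 0, "dz": -1, "ax": 0, "ay": 0, "az": 0}
    - {"dx": 0.5, "dy": -1, "dz": -0.5, "ax": 0, "ay": 0, "az": 0}
    - {"dx": 0.5, "dy": -1, "dz": 0, "ax": 0, "ay": 0, "az": 0}
    - {"dx": 0.5, "dy": -1, "dz": 0, "ax": 0, "ay": 0, "az": 0}
    - {"dx": 0.5, "dy": -1, "dz": 0, "ax": 0, "ay": 0, "az": 0}
    - {"dx": 0.5, "dy": -1, "dz": 0, "ax": 0, "ay": 0, "az": 0}
    - {"dx": 0.5, "dy": -1, "dz": 0, "ax": 0, "ay": 0, "az": 0}
    - {"dx": 0, "dy": -1, "dz": 0, "ax": 0, "ay": 0, "az": 0}
    - {"dx": 0, "dy": -1, "dz": 0, "ax": 0, "ay": 0, "az": 0}
    - {"dx": 0, "dy": 0, "dz": 0, "ax": 0, "ay": 0, "az": 0}
    - {"dx": 0, "dy": 0, "dz": 0, "ax": 0, "ay": 0, "az": 0}

```text
time_s: 24.75
position: [0.4133, -0.3651, 0.2888]
tcp_rot: [0.014, 1.0, -0.002, -0.002]
contact_force: [-1.0, -0.5, 0.6]
opening: 0.0005
```

```bash
python3 go.py .482 -.202 .18 178 scene s3.png; python3 go.py .482 -.202 .18 178 top t3.png; python3 - <<'E'
import cv2,numpy as np
a=cv2.imread("pics/t3.png")[200:310,320:430];b=cv2.imread("pics/s3.png")[180:290,320:430]
cv2.imwrite("pics/c3.png",cv2.resize(np.hstack([a,b]),None,fx=3.6,fy=3.6,interpolation=cv2.INTER_CUBIC))
E
```

```text
shift [-3.22  8.27  5.39] turn [-0.003 -0.003  0.004]
t 24.75 pos [ 0.4133 -0.3651  0.2888] yaw 178.4 q [-0.78 -0.02  1.22 -0.01  1.94 -2.33] F [-1.  -0.5  0.6] M [ 0.02 -0.15 -0.05] 0.0005
shift [-3.23  8.27  5.37] turn [-0.003 -0.003  0.004]
t 24.8 pos [ 0.4133 -0.3649  0.2885] yaw 178.4 q [-0.78 -0.02  1.22 -0.01  1.94 -2.33] F [-0.2 -0.4  0.1] M [ 0.04 -0.12 -0.01] 0.0005
```

View pics/c3.png

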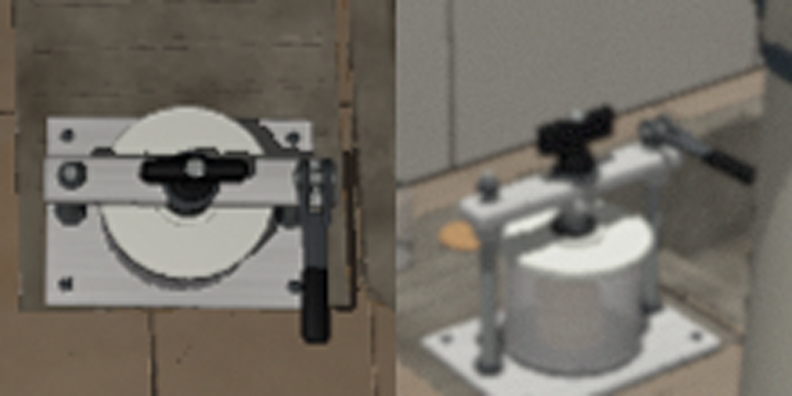

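In the top crop the wings, (142–252,168), are in line with the bar. The lever tip at (315,342) is back at its starting pixel, and the lid's outline has not moved. Handing in.

```bash
python3 -c "
from rig import manip
print(manip.finish_job())"
```

```text
the job is handed in; nothing more can be done
None
```

I opened the cam lever to its stop, turned the wing nut about 103° clockwise into line with the crossbar, and pressed the lever back down to its closed stop. The job was handed in at about 25 s, and no verdict was reported.

- **Lever:** The paddle slipped out of the gripper near upright on both flips. I finished each one by pushing with shut fingers until the force rose to 20–23 N at the expected stop position. In the last pictures the lever's tip is back at its starting pixel.
- **Nut and lid:** The wings lie in line with the crossbar, and the lid's outline is where it was at the start. The gripper read about 18.5 mm on the 14 mm wings, which I did not explain. The pictures showed the wings turning with the tool.
- **Not checked directly:** The pad's spring travel can't be seen in the images. I infer it from the nut angle and the closed lever. I didn't check the bystanders in the last pictures, but the arm never went near them.

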